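# Charge the bench tumbler and lock its lid

### The job

The freshly sawn hex spacers in the steel cup need deburring: pour all seven from the cup into the trough of the bench tumbler's bowl and stand the empty cup upright on the bench again. Then put the lid on with its T-bar through the slot of the centre post, down on the rim, and turn it a quarter turn clockwise to the stop so that it is locked. Leave the other tools where they lie.

Things in the scene. Friction and masses are not known exactly. Their poses are not given: they have to be found in the camera images.
- tumbler: Bench tumbler that deburrs small parts, fixed to the bench: round grey motor base, open dark steel bowl, 120 mm high, 140 mm diameter. Origin: centre of its underside on the bench; z up; x along the slot of its centre post. Inside the bowl: 133 mm wide at the top, about 110 mm at its floor, which is 61 mm below the rim.
- tumbler_rim (a point): Centre of the tumbler's mouth at rim hseven, 120 mm above the bench. The spacers belong in the ring-shaped trough, about 48 mm wide, between the bowl's wall and the 36 mm steel post in its middle; one left on the post's flat cap (12 mm below the rim) would keep the lid off.
- tumbler_slot (a point): Centre of the slot, on the top face of the post's cap, 108 mm above the bench. The slot goes through the 4 mm cap into the hollow post; it is 31 mm long along the tumbler's x axis (either way round) and 11 mm wide. Stop pins under the cap let the T-bar turn from the slot only clockwise (seen from above), up to 90 degrees.
- lid: The tumbler's loose round grey steel lid, about 0.22 kg, 152 mm diameter, 61 mm high with its handle, standing on its skirt. Origin: centre of the skirt's lower edge; z up; x along the handle. The skirt (147 mm inside) goes outside the bowl; the lid's plate, its underside 27 mm above the origin, then rests on the rim: origin 93 mm above the tumbler's origin.
- lid_handle (a point): Grip point on the lid's black bar handle, 54 mm above the lid's origin. The handle stands in the middle of the lid, 60 mm long along the lid's x, 12 mm thick along y, and rises from the plate (31 mm above the origin) to 61 mm.
- lid_tbar (a point): Middle of the lower face of the T-bar under the lid, 3 mm above the lid's origin. The T-bar is in line with the handle (along x): 27 mm long, 7 mm wide, 6 mm thick, on a 7 mm round stem. With the lid down on the rim it is 2 mm below the post's cap; a quarter turn clockwise to the stop locks it. Only rubbing resists the turn.
- cup: Plain round steel cup without handle, about 0.12 kg empty, 80 mm high, 63 mm outside diameter at the rim, 57 mm at the foot; wall 2.5 mm. Origin: centre of its underside; z towards its mouth. The seven spacers lie in its lower 50 mm; they are smooth and oiled (friction about 0.3) and slide out when it is tipped well beyond level.
- cup_rim (a point): Centre of the cup's mouth, 80 mm from its origin along its z axis.
- pliers: Bystander: pliers with orange-red grips lying on the bench, 188 mm long. Origin at its middle, underside.
- safety_glasses: Bystander: black safety glasses on the bench, 151 x 138 x 41 mm. Origin at its middle, underside.
- weld_magnet: Bystander: flat hexagonal welding magnet lying on the bench, 90 x 79 x 14 mm. Origin at its middle, underside.
- flap_disc: Bystander: brown flap disc lying on the bench, 101 mm diameter, 7 mm thick. Origin at its middle, underside.
- spacer_0: One of seven alike hexagonal steel spacers sawn from bar, 17 mm across flats, 14 mm long, with a 9 mm bore, 18 g. Origin: its centre; z along the bore.
- spacer_1: A spacer like spacer_0.
- spacer_2: A spacer like spacer_0.
- spacer_3: A spacer like spacer_0.
- spacer_4: A spacer like spacer_0.
- spacer_5: A spacer like spacer_0.
- spacer_6: A spacer like spacer_0.

How it is judged:
By the outcome, as a careful person would: the job done as asked, in the order asked, and still so for the second after the job is handed in, with the robot touching nothing.
It also fails if it takes over 72 s, if anything falls off the work surface, if the arm or the gripper's body presses on something with over 40 N, if the wrist force passes 120 N, or if a joint passes its speed limit or range.

### The arm

A 6-joint arm with a two-finger parallel gripper is mounted at the origin on a cart in front of the work surface, level with it; the furniture and walls round the work are solid. World frame = base frame: x ahead of the robot, y to its left, z up, the work surface at z = 0. Lengths are in m, angles in rad, forces in N, time in s.
With the tool pointing down it reaches from about 0.275 to 0.85 m from the base axis. Payload 5.2 kg.
Tool frame: the origin (TCP) lies at the centre of the arm's flange, where the gripper is bolted on; the fingertips stand 173 mm ahead of it and the grasp point (between the pads) lies 155 mm ahead of it; z points along the fingers, y is the line along which they close (so a half turn about z gives the same grasp; the last joint's range is limited). The gripper opens to 85 mm and grips with 20 to 120 N. Pads are 22 mm wide; open, the fingers measure 114 mm over their backs; the gripper's body (76 mm by 85 mm) begins 54 mm behind the grasp point. The pads swing forward as they close: fully open they stand 13 mm farther back than shut.
Start: joints at [1.136, 0.259, 1.535, -0, 1.348, -0.203], TCP at [0.126, 0.535, 0.405] pointing down, gripper open.
Joint ranges: [-3.14, 3.14], [-0.91, 2.08], [0.19, 2.58], [-1.22, 4.36], [0.22, 2.71], [-3.12, 3.12]. Speed limits (rad/s): [2.57, 2.57, 3.14, 3.14, 3.14, 3.14].

### API

Orientations are given as a 3x3 rotation matrix whose columns are the frame's x, y, z axes.
In Python, from station import r gives the robot as it stands.
- The arm moves only by the shell command python3 -m handwheel 'ROWS' [FORCE]. ROWS is JSON, a list of rows, each an object with "linear": the shift along the tool's x, y, z in mm, a list of three; "rotation": the turn, a rotation vector about the tool's x, y, z in degrees, a list of three; "gripper": the closure in counts, from 0 (fully open) to 255 (shut). In form: [{"linear": [tx, ty, tz], "rotation": [wx, wy, wz], "gripper": gripper}, ...]. A call has 1 to 12 rows; each row is the pose to reach, as a shift and turn from the pose commanded when the call began, along the tool's axes at that moment; what a row does not reach only later rows make up. A row lasts 1/12 s, in which the tool goes at most 41.7 mm and 7.16 degrees, less where a joint would pass 70% of its speed; a pose out of reach is approached as far as the arm can. A call with a gripper value outside its range is refused whole. The fingers move at their own pace and stop on an object; FORCE is the grip in N (left out, the last holds). Time passes only in rows, so rows that repeat a pose let the fingers close. It gives the time, the measured TCP pose, the force, the opening and the grip force at its end, in the units of the state.
- r.get_state(): the state, without advancing time (a new reading comes with each control period).
- r.grab_frame(name): name is "scene" or "top"; returns a dict with "color" (420x560x3 uint8, red, green, blue), "depth" (420x560 float32, m along the optical axis (not along the pixel's ray), 0 where there is no reading), "fx", "fy", "cx", "cy" (pixels), "R" (3x3) and "t" (3): a world point X has camera coordinates R X + t. Camera axes: x right, y down, z forward; pixel columns grow to the right and rows downward; lengths in m; the calibration is good to about 2 mm. A picture is of the moment at which its call begins.
- r.sign_off(): hands the job in; it is judged then, once.
The state is a dict: "time_s": time; "joints": joint angles; "joint_vel": joint speeds; "joint_efforts": joint torques, N m; "ee_pos": TCP position; "orientation": TCP orientation; "force": force on the tool from outside, world axes, zero at the start; "torque": the same for the moment, N m; "finger_gap": opening from 0.0 (shut) to 1.0 (fully open); "finger_force": force on a finger pad.
Only numpy, scipy, OpenCV 4.12 (cv2) and the standard library are available. Lean on these libraries where they do the work, as an engineer would, in place of code of your own. Each camera call takes 0.05 s, during which the arm holds its last target. There are 200 camera calls.

## Working session

There is one attempt and no reset: what is moved stays moved. The work goes in short steps, Python scripts to look and compute and a shell command to move; the robot and the scene stay as the last step left them, time stands still between calls to the robot, and variables do not carry over. Pictures are saved under pics/ and viewed, at most 14 in all, crops included, and the job is handed in when it is done.

```bash
mkdir -p pics; ls
python3 - <<'E'
from station import r
import cv2,numpy as np
for n in("scene","top"):
    f=r.grab_frame(n); np.savez(f"{n}0.npz",**f)
    cv2.imwrite(f"pics/{n}0.png",f["color"][:,:,::-1])
    print(n,f["fx"],f["fy"],f["cx"],f["cy"],f["R"],f["t"])
s=r.get_state();print({k:np.round(v,3) for k,v in s.items()})
E
```

```text
pics
scene 403.07402964182194 403.07402964182194 279.1126015212377 210.4131869073106 [[ 0.5870382  -0.809546   -0.00462826]
 [-0.58275403 -0.41859893 -0.69654337]
 [ 0.56194652  0.41159471 -0.71749976]] [-0.34188972  0.40599334  1.01913791]
top 380.0025431205224 380.0025431205224 280.5073889008695 207.591570075626 [[ 0.01598549 -0.99976626 -0.01455662]
 [-0.98973813 -0.01375428 -0.14222959]
 [ 0.14199613  0.01668086 -0.98972665]] [-0.01725602  0.60690485  0.9844927 ]
{'time_s': np.float64(0.1), 'joints': array([ 1.136,  0.259,  1.536,  0.   ,  1.348, -0.203]), 'joint_vel': array([-0.001, -0.003, -0.003, -0.001,  0.002,  0.001]), 'joint_efforts': array([ 2.0000e-03, -4.4697e+01, -2.9125e+01, -0.0000e+00,  6.0000e-03,
       -0.0000e+00]), 'ee_pos': array([0.126, 0.535, 0.404]), 'orientation': array([[-0.973,  0.23 , -0.001],
       [ 0.23 ,  0.973, -0.001],
       [ 0.   , -0.002, -1.   ]]), 'force': array([-0.833, -0.794, -0.072]), 'torque': array([0.005, 0.038, 0.003]), 'finger_force': np.float64(0.0), 'finger_gap': np.float64(0.994)}
```

View pics/scene0.png

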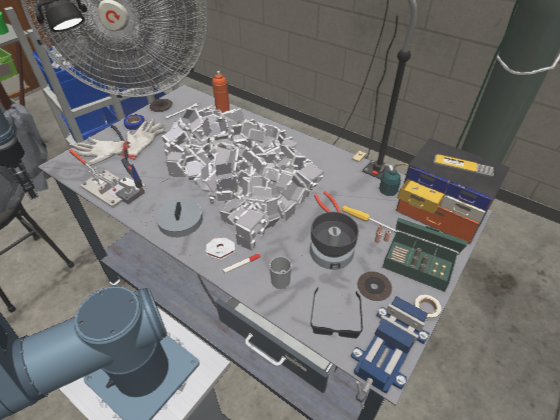

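View pics/top0.png

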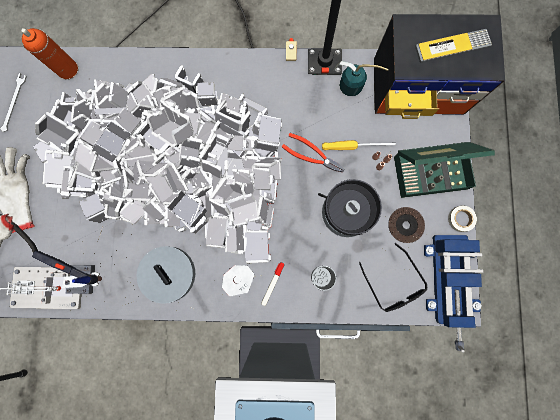

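The top view shows the tumbler at about (351,208), the lid at (165,275) and the cup at (323,277). The scene view shows them at (335,237), (179,215) and (281,272). The pliers lie just beyond the tumbler, the glasses are right of the cup, and a heap of scrap steel is on the left.

```bash
cat > h.py <<'E'
import numpy as np,cv2
from station import r
def world(f):
    v,u=np.mgrid[:420,:560]; d=f["depth"].astype(float)
    c=np.stack([(u-f["cx"])/f["fx"]*d,(v-f["cy"])/f["fy"]*d,d],-1)
    W=(c-f["t"])@f["R"]; W[d==0]=np.nan
    return W
def proj(f,X):
    c=f["R"]@np.array(X)+f["t"]; return [f["fx"]*c[0]/c[2]+f["cx"],f["fy"]*c[1]/c[2]+f["cy"]]
def circ(P):
    A=np.c_[2*P[:,:2],np.ones(len(P))]; b=(P[:,:2]**2).sum(1)
    for _ in range(5):
        s=np.linalg.lstsq(A,b,rcond=None)[0]; R=np.sqrt(s[2]+s[0]**2+s[1]**2)
        e=np.abs(np.hypot(*(P[:,:2]-s[:2]).T)-R); k=e<max(.004,1.5*np.median(e)); A2,b2=A[k],b[k]
        s=np.linalg.lstsq(A2,b2,rcond=None)[0]; A,b,P=A2,b2,P[k]
    return s[:2],np.sqrt(s[2]+s[0]**2+s[1]**2),len(P)
def near(W,c,rad,z0,z1):
    return (np.hypot(W[...,0]-c[0],W[...,1]-c[1])<rad)&(W[...,2]>z0)&(W[...,2]<z1)
E
python3 - <<'E'
from h import *
rois={"top":dict(tum=(351,208),lid=(165,275),cup=(323,277)),"scene":dict(tum=(335,237),lid=(179,215),cup=(281,272))}
for n in rois:
    f=dict(np.load(n+"0.npz"));W=world(f)
    for k,(u,v) in rois[n].items():
        c=np.nanmedian(W[v-3:v+4,u-3:u+4].reshape(-1,3),0);
        m={"tum":near(W,c,.1,.113,.125),"lid":near(W,c,.1,.026,.036),"cup":near(W,c,.06,.074,.084)}[k]
        print(n,k,c.round(3),circ(W[m]),np.median(W[m][:,2]))
        m={"tum":near(W,c,.03,.10,.112),"lid":near(W,c,.05,.045,.066),"cup":m}[k]
        P=W[m]; 
        if k!="cup":
            w,V=np.linalg.eigh(np.cov(P[:,:2].T)); print("  inner",P.mean(0).round(4),np.sqrt(w),np.degrees(np.arctan2(V[1,1],V[0,1])),len(P))
f=dict(np.load("top0.npz"));g=f["color"][:,:,::-1]
cr=[cv2.resize(g[v-40:v+40,u-40:u+40],(400,400),interpolation=cv2.INTER_CUBIC) for u,v in((351,208),(165,275))]
cv2.imwrite("pics/crop0.png",np.hstack(cr))
E
```

```text
top tum [ 0.604 -0.193  0.087] (array([ 0.60216882, -0.19078086]), np.float64(0.06782104175060336), 275) 0.11801648586399198
  inner [ 0.602  -0.1913  0.1068] [0.00916247 0.01077314] 137.78364665267952 119
top lid [0.423 0.294 0.05 ] (array([0.424134  , 0.30162318]), np.float64(0.06100130643828117), 570) 0.030343121196027927
  inner [0.4243 0.2995 0.0579] [0.00371436 0.01741171] -141.96704854461288 134
top cup [ 0.424 -0.124  0.027] (array([ 0.42402754, -0.12105651]), np.float64(0.029797802960348237), 83) 0.07867405844649797
scene tum [ 0.588 -0.201  0.095] (array([ 0.59951511, -0.19176201]), np.float64(0.06804939186675356), 246) 0.11832180687696563
  inner [ 0.5954 -0.1942  0.1072] [0.0091204  0.01084259] 142.541626857073 74
scene lid [0.41  0.285 0.042] (array([0.42040334, 0.29898088]), np.float64(0.06327951468878393), 266) 0.031561720678262045
  inner [0.4187 0.2962 0.058 ] [0.00387919 0.01857846] -141.80791835163322 72
scene cup [ 0.434 -0.118  0.031] (array([ 0.42140369, -0.12197885]), np.float64(0.030029770358690214), 95) 0.0783873417200637
```

View pics/crop0.png

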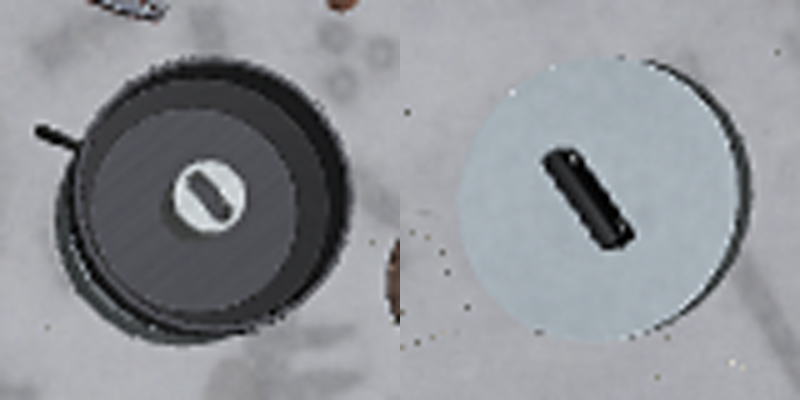

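The left crop shows the post cap at (210,197) with the slot running from about (195,178) to (225,212). The right crop shows the handle running from (560,155) to (615,240). I'll refine the angles and centres numerically and head for the cup, which I'll grip from its side so that a roll of the wrist pours it.

```bash
cat >> h.py <<'E'
from scipy.spatial.transform import Rotation as Rn
def plan(pos,Rt,grasp=True):
    """target: grasp point (155 mm ahead) or TCP; prints shift mm / rotvec deg in tool axes"""
    s=r.get_state(); R0=s["orientation"]; Rt=np.array(Rt,float); pos=np.array(pos)-(.155*Rt[:,2] if grasp else 0)
    l=R0.T@(pos-s["ee_pos"])*1e3; w=Rn.from_matrix(R0.T@Rt).as_rotvec(degrees=True)
    print("lin",l.round(1),"rot",w.round(1),"rows",round(max(np.linalg.norm(l)/41.7,np.linalg.norm(w)/7.16),1))
def st():
    s=r.get_state(); print("t",round(float(s["time_s"]),2),"q",np.round(s["joints"],2),"tcp",np.round(s["ee_pos"],4),"grasp",np.round(s["ee_pos"]+.155*s["orientation"][:,2],4),"gap",round(float(s["finger_gap"]),3),"ff",round(float(s["finger_force"]),1),"F",np.round(s["force"],1)); print(s["orientation"].round(3).tolist())
def frame(z,y):
    z=np.array(z,float);z/=np.linalg.norm(z);y=np.array(y,float);y-=z*(y@z);y/=np.linalg.norm(y)
    return np.c_[np.cross(y,z),y,z]
E
python3 - <<'E'
from h import *
for n in("top","scene"):
    f=dict(np.load(n+"0.npz"));W=world(f);g=f["color"].mean(2)
    # slot: rays to plane z=.108, dark pixels within 13.5 mm of cap centre (centroid of bright cap filled)
    v,u=np.mgrid[:420,:560];d=np.stack([(u-f["cx"])/f["fx"],(v-f["cy"])/f["fy"],np.ones(u.shape)],-1)@f["R"]
    o=-f["R"].T@f["t"]
    def pl(z): return o+d*((z-o[2])/d[...,2])[...,None]
    Q=pl(.108); m=np.hypot(Q[...,0]-.601,Q[...,1]+.191)<.03
    b=(m&(g>130)).astype(np.uint8); cs,_=cv2.findContours(b,0,1); c=max(cs,key=cv2.contourArea)
    ce=cv2.fitEllipse(cv2.convexHull(c)); cu=ce[0]
    ctr=o+(np.array([(cu[0]-f["cx"])/f["fx"],(cu[1]-f["cy"])/f["fy"],1])@f["R"])*0
    dd=np.array([(cu[0]-f["cx"])/f["fx"],(cu[1]-f["cy"])/f["fy"],1])@f["R"]; ctr=o+dd*(.108-o[2])/dd[2]
    k=(np.hypot(Q[...,0]-ctr[0],Q[...,1]-ctr[1])<.0145)&(g<150); w=(190-g[k]).clip(0); P=Q[k][:,:2]; mu=np.average(P,0,w); C=np.cov(P.T,aweights=w); e,V=np.linalg.eigh(C)
    print(n,"cap",ctr.round(4),"slot",mu.round(4),np.sqrt(e).round(4),np.degrees(np.arctan(V[1,1]/V[0,1])).round(1))
    # lid plate outline from depth
    M=near(W,(.422,.299),.09,.02,.04).astype(np.uint8); h=cv2.convexHull(max(cv2.findContours(M,0,1)[0],key=cv2.contourArea))[:,0]
    P=pl(.031)[h[:,1],h[:,0]]; print("  lid",circ(P))
    k=np.hypot(*(pl(.06)[...,:2]-[.422,.299]).transpose(2,0,1))<.04; k&=g<70; P=pl(.06)[k][:,:2]; e,V=np.linalg.eigh(np.cov(P.T)); print("  handle",P.mean(0).round(4),np.sqrt(e).round(4),np.degrees(np.arctan(V[1,1]/V[0,1])).round(1))
E
python3 -m handwheel '[{"linear":[-386,-356,0],"rotation":[0,0,0],"gripper":0},{"linear":[-386,-356,0],"rotation":[0,0,0],"gripper":0},{"linear":[-386,-356,0],"rotation":[0,0,0],"gripper":0},{"linear":[-386,-356,0],"rotation":[0,0,0],"gripper":0},{"linear":[-386,-356,0],"rotation":[0,0,0],"gripper":0},{"linear":[-386,-356,0],"rotation":[0,0,0],"gripper":0},{"linear":[-386,-356,0],"rotation":[0,0,0],"gripper":0},{"linear":[-386,-356,0],"rotation":[0,0,0],"gripper":0},{"linear":[-386,-356,0],"rotation":[0,0,0],"gripper":0},{"linear":[-386,-356,0],"rotation":[0,0,0],"gripper":0},{"linear":[-386,-356,0],"rotation":[0,0,0],"gripper":0},{"linear":[-386,-356,0],"rotation":[0,0,0],"gripper":0}]'
python3 -c "
from h import *
st();plan([.42,-.02,.25],frame([0,-1,-.35],[1,0,0]));plan([.42,-.02,.25],frame([0,-1,-.35],[-1,0,0]))"
```

```text
top cap [ 0.6026 -0.1908  0.108 ] slot [ 0.6024 -0.191 ] [0.0031 0.0081] 39.6
  lid (array([0.42448078, 0.29999454]), np.float64(0.07601270988967929), 32)
  handle [0.4245 0.297 ] [0.005 0.017] 39.5
scene cap [ 0.5997 -0.1903  0.108 ] slot [ 0.6002 -0.1907] [0.0032 0.0079] 39.0
  lid (array([0.41954047, 0.29628638]), np.float64(0.07878202586826455), 24)
  handle [0.4165 0.2937] [0.0039 0.0184] 40.8
time_s: 1.1
ee_pos: [0.4066, 0.119, 0.4047]
orientation: [[-0.973, 0.23, -0.0], [0.23, 0.973, 0.0], [0.0, 0.0, -1.0]]
force: [0.7, 0.6, 0.3]
finger_gap: 1.005
finger_force: 0.0
t 1.1 q [ 0.02  0.03  1.81  0.    1.3  -1.32] tcp [0.4066 0.119  0.4047] grasp [0.4066 0.119  0.2497] gap 1.005 ff 0.0 F [0.7 0.6 0.3]
[[-0.973, 0.23, -0.0], [0.23, 0.973, 0.0], [0.0, 0.0, -1.0]]
lin [-11.4  10.2 103.5] rot [ 46.9 -59.3  66.1] rows 14.0
lin [-11.4  10.2 103.5] rot [ 62.7  49.6 -88.4] rows 16.6
```

```bash
python3 -m handwheel '[{"linear":[-11,10,0],"rotation":[23,-30,33],"gripper":0},{"linear":[-11,10,0],"rotation":[23,-30,33],"gripper":0},{"linear":[-11,10,0],"rotation":[23,-30,33],"gripper":0},{"linear":[-11,10,0],"rotation":[23,-30,33],"gripper":0},{"linear":[-11,10,0],"rotation":[23,-30,33],"gripper":0},{"linear":[-11,10,0],"rotation":[23,-30,33],"gripper":0},{"linear":[-11,10,0],"rotation":[23,-30,33],"gripper":0}]'
python3 -c "
from h import *
st();plan([.42,-.02,.25],frame([0,-1,-.35],[1,0,0]));plan([.42,-.02,.25],frame([0,-1,-.35],[-1,0,0]))"
```

```text
time_s: 1.68
ee_pos: [0.4189, 0.1281, 0.4048]
orientation: [[-0.6, 0.767, 0.229], [0.56, 0.607, -0.564], [-0.571, -0.209, -0.794]]
force: [-0.3, 0.1, -0.7]
finger_gap: 0.997
finger_force: 0.0
t 1.68 q [ 0.29  0.09  1.83 -0.7   1.23 -0.2 ] tcp [0.4189 0.1281 0.4048] grasp [0.4545 0.0408 0.2818] gap 0.997 ff 0.0 F [-0.3  0.1 -0.7]
[[-0.6, 0.767, 0.229], [0.56, 0.607, -0.564], [-0.571, -0.209, -0.794]]
lin [57.5 21.4 83.5] rot [ 23.9 -29.5  32.6] rows 7.0
lin [57.5 21.4 83.5] rot [  38.4   31.1 -139.6] rows 20.7
```

```bash
python3 -c "
from h import *
W=world(dict(np.load('top0.npz')))
for nm,x0,x1,y0,y1 in(('vise',.25,.56,-.56,-.37),('glasses',.3,.55,-.36,-.2),('green',.55,.75,-.5,-.3)):
    k=(W[...,0]>x0)&(W[...,0]<x1)&(W[...,1]>y0)&(W[...,1]<y1)&(W[...,2]>.008);P=W[k];print(nm,P.min(0).round(3),P.max(0).round(3),np.percentile(P[:,2],95).round(3))
d=[.5*.906,.866*.906,-.423]
g=np.array([.4227,-.1215,.047])
p=g-.10*np.array(d)+[0,0,.08]
for y in([-.866,.5,0],[.866,-.5,0]): plan(p,frame(d,y))
"
```

```text
vise [ 0.25  -0.546  0.008] [ 0.559 -0.37   0.089] 0.077
glasses [ 0.338 -0.36   0.008] [ 0.55  -0.201  0.122] 0.118
green [ 0.551 -0.5    0.008] [ 0.75  -0.302  0.174] 0.16
lin [ -87.9 -323.1  362.7] rot [-92.3 -30.9 -65.9] rows 16.4
lin [ -87.9 -323.1  362.7] rot [-31.5  93.9  72.5] rows 17.1
```

```bash
python3 -c "
from h import *
d=[.5*.906,.866*.906,-.423]
g=np.array([.4227,-.1215,.047])
plan(g-.10*np.array(d)+[0,0,.16],frame(d,[.866,-.5,0]))
"
python3 -m handwheel '[{"linear":[-15,-30,20],"rotation":[-2,5.5,4],"gripper":0},{"linear":[-40,-80,70],"rotation":[-5,16,12],"gripper":0},{"linear":[-55,-120,110],"rotation":[-7,22,17],"gripper":0},{"linear":[-75,-160,150],"rotation":[-9,27,21],"gripper":0},{"linear":[-95,-200,180],"rotation":[-11,33,25],"gripper":0},{"linear":[-115,-240,210],"rotation":[-13,38,29.5],"gripper":0},{"linear":[-133,-280,240],"rotation":[-15,44,34],"gripper":0},{"linear":[-133,-305,265],"rotation":[-17,50,38],"gripper":0},{"linear":[-133,-305,275],"rotation":[-18.5,55,42.5],"gripper":0},{"linear":[-133,-320,290],"rotation":[-20,60.5,46.5],"gripper":0},{"linear":[-133,-330,298],"rotation":[-22,66,51],"gripper":0},{"linear":[-133,-340,298],"rotation":[-24,71.5,55],"gripper":0}]'
python3 -c "
from h import *
d=[.5*.906,.866*.906,-.423]
g=np.array([.4227,-.1215,.047])
st();plan(g-.10*np.array(d)+[0,0,.08],frame(d,[.866,-.5,0]))
"
```

```text
lin [-133.6 -339.8  299.2] rot [-31.5  93.9  72.5] rows 17.1
time_s: 2.68
ee_pos: [0.3064, -0.3241, 0.3131]
orientation: [[0.015, 0.974, 0.224], [0.842, -0.134, 0.523], [0.54, 0.18, -0.822]]
force: [-0.2, -0.4, -0.7]
finger_gap: 1.001
finger_force: 0.0
t 2.68 q [-1.23  0.29  1.83  0.4   1.5  -1.27] tcp [ 0.3064 -0.3241  0.3131] grasp [ 0.3411 -0.243   0.1856] gap 1.001 ff 0.0 F [-0.2 -0.4 -0.7]
[[0.015, 0.974, 0.224], [0.842, -0.134, 0.523], [0.54, 0.18, -0.822]]
lin [-40.1 -13.7  65.8] rot [-10.1  29.2  22.5] rows 5.3
```

```bash
python3 -m handwheel '[{"linear":[-40,-14,40],"rotation":[-10,29,22.5],"gripper":0},{"linear":[-40,-14,66],"rotation":[-10,29,22.5],"gripper":0},{"linear":[-40,-14,66],"rotation":[-10,29,22.5],"gripper":0},{"linear":[-40,-14,66],"rotation":[-10,29,22.5],"gripper":0},{"linear":[-40,-14,66],"rotation":[-10,29,22.5],"gripper":0},{"linear":[-40,-14,66],"rotation":[-10,29,22.5],"gripper":0},{"linear":[-40,-14,66],"rotation":[-10,29,22.5],"gripper":0}]'
python3 -c "
from h import *
d=np.array([.5*.906,.866*.906,-.423])
g=np.array([.4227,-.1215,.047])
st();plan(g-.10*d,frame(d,[.866,-.5,0]));plan(g,frame(d,[.866,-.5,0]))
for n in('top','scene'): f=r.grab_frame(n);cv2.imwrite(f'pics/{n}1.png',f['color'][:,:,::-1])
a=[cv2.imread(f'pics/{n}1.png') for n in('top','scene')]
cv2.imwrite('pics/c1.png',np.hstack([a[0][150:400,220:520],a[1][150:400,180:480]]))
"
```

```text
time_s: 3.27
ee_pos: [0.3078, -0.3186, 0.2351]
orientation: [[0.213, 0.869, 0.447], [0.372, -0.495, 0.785], [0.903, -0.001, -0.429]]
force: [-0.7, 0.2, -0.8]
finger_gap: 1.0
finger_force: 0.0
t 3.27 q [-1.33  0.54  1.91  0.67  1.66 -1.11] tcp [ 0.3078 -0.3186  0.2351] grasp [ 0.3771 -0.1969  0.1687] gap 1.0 ff 0.0 F [-0.7  0.2 -0.8]
[[0.213, 0.869, 0.447], [0.372, -0.495, 0.785], [0.903, -0.001, -0.429]]
lin [-73.8   1.   31.7] rot [-0.3  0.4  0.1] rows 1.9
lin [-73.2   1.6 131.7] rot [-0.3  0.4  0.1] rows 3.6
```

View pics/c1.png

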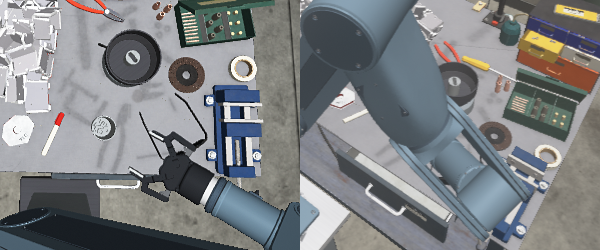

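The left crop shows the open gripper at (160,165), above the glasses and aimed at the cup at (103,127). The wrist is clear of the vise, so I'll lower it and advance.

```bash
python3 -m handwheel '[{"linear":[-25,0,10],"rotation":[0,0,0],"gripper":0},{"linear":[-50,1,20],"rotation":[0,0,0],"gripper":0},{"linear":[-74,1,32],"rotation":[0,0,0],"gripper":0},{"linear":[-74,1,40],"rotation":[0,0,0],"gripper":0},{"linear":[-74,1,60],"rotation":[0,0,0],"gripper":0},{"linear":[-74,1,80],"rotation":[0,0,0],"gripper":0},{"linear":[-74,1,100],"rotation":[0,0,0],"gripper":0},{"linear":[-74,1,118],"rotation":[0,0,0],"gripper":0},{"linear":[-74,1,132],"rotation":[0,0,0],"gripper":0},{"linear":[-74,1,132],"rotation":[0,0,0],"gripper":0}]'
python3 -c "
from h import *
st()
a=r.grab_frame('top')['color'][200:350,240:440,::-1];b=r.grab_frame('scene')['color'][200:350,200:400,::-1]
cv2.imwrite('pics/c2.png',cv2.resize(np.hstack([a,b]),(800,300)))"
```

```text
time_s: 4.2
ee_pos: [0.3531, -0.2404, 0.113]
orientation: [[0.211, 0.871, 0.443], [0.374, -0.491, 0.787], [0.903, 0.0, -0.429]]
force: [-0.5, 0.2, -0.2]
finger_gap: 0.998
finger_force: 0.0
t 4.2 q [-1.19  0.75  2.03  0.8   1.36 -1.29] tcp [ 0.3531 -0.2404  0.113 ] grasp [ 0.4218 -0.1184  0.0464] gap 0.998 ff 0.0 F [-0.5  0.2 -0.2]
[[0.211, 0.871, 0.443], [0.374, -0.491, 0.787], [0.903, 0.0, -0.429]]
```

View pics/c2.png

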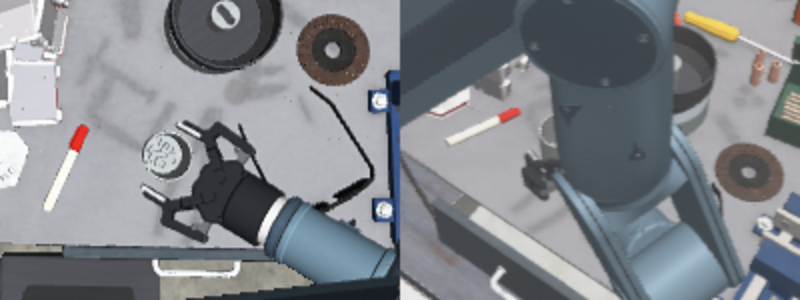

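The cup at (166,155) sits between the finger tips at (150,190) and (190,128). I'll go in 3 mm more and close.

```bash
python3 -m handwheel '[{"linear":[0,0,3],"rotation":[0,0,0],"gripper":0},{"linear":[0,0,3],"rotation":[0,0,0],"gripper":120},{"linear":[0,0,3],"rotation":[0,0,0],"gripper":255},{"linear":[0,0,3],"rotation":[0,0,0],"gripper":255},{"linear":[0,0,3],"rotation":[0,0,0],"gripper":255},{"linear":[0,0,3],"rotation":[0,0,0],"gripper":255},{"linear":[0,0,3],"rotation":[0,0,0],"gripper":255},{"linear":[0,0,3],"rotation":[0,0,0],"gripper":255},{"linear":[0,0,3],"rotation":[0,0,0],"gripper":255}]' 45
python3 -c "
from h import *
st()"
```

```text
time_s: 5.05
ee_pos: [0.3537, -0.2414, 0.1117]
orientation: [[0.211, 0.869, 0.448], [0.374, -0.495, 0.784], [0.903, 0.002, -0.43]]
force: [-0.4, -3.2, 5.5]
finger_gap: 0.688
finger_force: 48.5
t 5.05 q [-1.19  0.76  2.03  0.81  1.36 -1.29] tcp [ 0.3537 -0.2414  0.1117] grasp [ 0.4232 -0.1198  0.0451] gap 0.688 ff 48.5 F [-0.4 -3.2  5.5]
[[0.211, 0.869, 0.448], [0.374, -0.495, 0.784], [0.903, 0.002, -0.43]]
```

```bash
cat > pour.py <<'E'
from h import *
C=np.array([.6011,-.191]); a=np.radians(60); hv=np.array([np.cos(a),np.sin(a),0]); s=np.array([np.sin(a),-np.cos(a),0])
at=np.array([.903,.002,-.43]); RL=frame(hv,s)
def lip(phi):
    R=RL@Rn.from_euler("z",phi,degrees=True).as_matrix(); ax=R@at; d=np.array([0,0,-1])+ax[2]*ax; d/=np.linalg.norm(d)
    return R,ax,35e-3*ax+.0315*d
R,ax,l=lip(145); f=ax[:2]/np.linalg.norm(ax[:2]); n=np.array([f[1],-f[0]]); n*=-np.sign(n@hv[:2])
L=C+.044*n-.038*f; g=np.r_[L-l[:2],.185]
if __name__=="__main__":
    for p in(80,110,125,145,165):
        R,ax,l=lip(p); q=g+l; print(p,"below level",np.degrees(np.arcsin(-ax[2])).round(),"lip f,n mm",(np.array([f@(q[:2]-C),n@(q[:2]-C)])*1e3).round(),"z",q[2].round(3))
    print("grasp",g.round(4)); st(); plan(g+[0,0,.05],lip(0)[0]); plan(g,lip(75)[0])
E
python3 -m handwheel '[{"linear":[18,0,-8.5],"rotation":[0,0,0],"gripper":255},{"linear":[40,0,-19],"rotation":[0,0,0],"gripper":255},{"linear":[65,0,-31],"rotation":[0,0,0],"gripper":255},{"linear":[90,0,-43],"rotation":[0,0,0],"gripper":255},{"linear":[115,0,-55],"rotation":[0,0,0],"gripper":255},{"linear":[135,0,-64],"rotation":[0,0,0],"gripper":255},{"linear":[145,0,-69],"rotation":[0,0,0],"gripper":255},{"linear":[145,0,-69],"rotation":[0,0,0],"gripper":255}]'
python3 pour.py
```

```text
time_s: 5.72
ee_pos: [0.3536, -0.2408, 0.2732]
orientation: [[0.211, 0.869, 0.447], [0.378, -0.494, 0.783], [0.902, 0.004, -0.433]]
force: [0.5, -0.2, -3.2]
finger_gap: 0.689
finger_force: 48.9
80 below level -9.0 lip f,n mm [ 0. 34.] z 0.159
110 below level 18.0 lip f,n mm [-15.  39.] z 0.144
125 below level 31.0 lip f,n mm [-25.  42.] z 0.14
145 below level 48.0 lip f,n mm [-38.  44.] z 0.138
165 below level 61.0 lip f,n mm [-48.  40.] z 0.139
grasp [ 0.5466 -0.1704  0.185 ]
t 5.72 q [-1.19  0.42  1.99  0.79  1.62 -1.03] tcp [ 0.3536 -0.2408  0.2732] grasp [ 0.4229 -0.1194  0.2061] gap 0.689 ff 48.9 F [ 0.5 -0.2 -3.2]
[[0.211, 0.869, 0.447], [0.378, -0.494, 0.783], [0.902, 0.004, -0.433]]
lin [-34.1 131.8  18.2] rot [-0.3 25.6  0.3] rows 3.6
lin [-79.2 131.6  39.8] rot [16.5 22.1 74. ] rows 11.0
```

```bash
python3 -m handwheel '[{"linear":[-3,12,2],"rotation":[0,2.4,0],"gripper":255},{"linear":[-9,36,5],"rotation":[0,7,0],"gripper":255},{"linear":[-17,66,9],"rotation":[0,13,0],"gripper":255},{"linear":[-25,96,13],"rotation":[0,19,0],"gripper":255},{"linear":[-31,120,16],"rotation":[0,23.5,0],"gripper":255},{"linear":[-34,132,18],"rotation":[0,25.6,0],"gripper":255},{"linear":[-34,132,18],"rotation":[0,25.6,0],"gripper":255}]'
python3 - <<'E'
from pour import *
st(); plan(g,lip(0)[0]); 
c=r.grab_frame("top")["color"][100:350,200:500,::-1];cv2.imwrite("pics/c3.png",cv2.resize(c,(600,500)))
E
```

```text
time_s: 6.3
ee_pos: [0.4705, -0.3049, 0.2291]
orientation: [[0.001, 0.869, 0.495], [-0.006, -0.495, 0.869], [1.0, -0.004, 0.004]]
force: [-0.5, 0.6, -2.1]
finger_gap: 0.687
finger_force: 49.0
t 6.3 q [-1.07  0.78  1.7   1.12  1.9  -0.98] tcp [ 0.4705 -0.3049  0.2291] grasp [ 0.5472 -0.1702  0.2298] gap 0.687 ff 49.0 F [-0.5  0.6 -2.1]
[[0.001, 0.869, 0.495], [-0.006, -0.495, 0.869], [1.0, -0.004, 0.004]]
lin [-44.1  -1.1  -0.6] rot [-0.3 -0.3 -0.2] rows 1.1
```

View pics/c3.png

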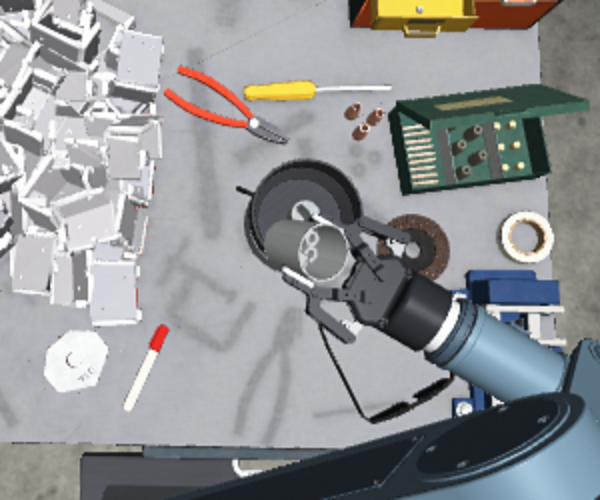

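The cup hangs held at about (315,255), over the near side of the bowl and clear of everything. I'll roll it.

```bash
python3 -m handwheel '[{"linear":[-2,-1,0],"rotation":[0,0,3],"gripper":255},{"linear":[-6,-1,0],"rotation":[0,0,9],"gripper":255},{"linear":[-12,-1,0],"rotation":[0,0,16],"gripper":255},{"linear":[-18,-1,0],"rotation":[0,0,23],"gripper":255},{"linear":[-24,-1,0],"rotation":[0,0,30],"gripper":255},{"linear":[-30,-1,0],"rotation":[0,0,37],"gripper":255},{"linear":[-36,-1,0],"rotation":[0,0,44],"gripper":255},{"linear":[-41,-1,0],"rotation":[0,0,51],"gripper":255},{"linear":[-44,-1,0],"rotation":[0,0,58],"gripper":255},{"linear":[-44,-1,0],"rotation":[0,0,65],"gripper":255},{"linear":[-44,-1,0],"rotation":[0,0,71],"gripper":255},{"linear":[-44,-1,0],"rotation":[0,0,76],"gripper":255}]'
python3 -c "
from pour import *
st();plan(g,lip(145)[0])"
python3 -m handwheel '[{"linear":[0,0,0],"rotation":[0,0,6],"gripper":255},{"linear":[0,0,0],"rotation":[0,0,12],"gripper":255},{"linear":[0,0,0],"rotation":[0,0,18],"gripper":255},{"linear":[0,0,0],"rotation":[0,0,24],"gripper":255},{"linear":[0,0,0],"rotation":[0,0,30],"gripper":255},{"linear":[0,0,0],"rotation":[0,0,36],"gripper":255},{"linear":[0,0,0],"rotation":[0,0,42],"gripper":255},{"linear":[0,0,0],"rotation":[0,0,48],"gripper":255},{"linear":[0,0,0],"rotation":[0,0,54],"gripper":255},{"linear":[0,0,0],"rotation":[0,0,60],"gripper":255},{"linear":[0,0,0],"rotation":[0,0,66],"gripper":255},{"linear":[0,0,0],"rotation":[0,0,69],"gripper":255}]'
python3 -m handwheel '[{"linear":[0,0,0],"rotation":[0,0,6],"gripper":255},{"linear":[0,0,0],"rotation":[0,0,12],"gripper":255},{"linear":[0,0,0],"rotation":[0,0,15],"gripper":255},{"linear":[0,0,0],"rotation":[0,0,15],"gripper":255},{"linear":[0,0,0],"rotation":[0,0,15],"gripper":255},{"linear":[0,0,0],"rotation":[0,0,15],"gripper":255},{"linear":[0,0,0],"rotation":[0,0,15],"gripper":255},{"linear":[0,0,0],"rotation":[0,0,15],"gripper":255}]'
python3 - <<'E'
from pour import *
st()
a=r.grab_frame("top")["color"][130:290,250:450,::-1];b=r.grab_frame("scene")["color"][150:310,230:430,::-1]
cv2.imwrite("pics/c4.png",cv2.resize(np.hstack([a,b]),(800,320)))
E
```

```text
time_s: 7.35
ee_pos: [0.4675, -0.3032, 0.189]
orientation: [[0.845, 0.205, 0.494], [-0.481, -0.116, 0.869], [0.236, -0.972, 0.001]]
force: [0.5, -0.3, -3.2]
finger_gap: 0.689
finger_force: 49.0
t 7.35 q [-1.07  0.84  1.71  1.1   1.87  0.28] tcp [ 0.4675 -0.3032  0.189 ] grasp [ 0.5441 -0.1685  0.1891] gap 0.689 ff 49.0 F [ 0.5 -0.3 -3.2]
[[0.845, 0.205, 0.494], [-0.481, -0.116, 0.869], [0.236, -0.972, 0.001]]
lin [ 1.1  4.3 -0.4] rot [ 0.1  0.4 68.6] rows 9.6
time_s: 8.35
ee_pos: [0.4675, -0.3032, 0.1893]
orientation: [[0.495, -0.715, 0.494], [-0.28, 0.407, 0.869], [-0.822, -0.569, 0.001]]
force: [1.7, 0.4, -0.8]
finger_gap: 0.686
finger_force: 49.0
time_s: 9.02
ee_pos: [0.4683, -0.3037, 0.1894]
orientation: [[0.299, -0.816, 0.494], [-0.168, 0.465, 0.869], [-0.939, -0.343, 0.002]]
force: [0.5, -0.3, -1.5]
finger_gap: 0.686
finger_force: 49.1
t 9.02 q [-1.07  0.84  1.71  1.1   1.87  1.74] tcp [ 0.4683 -0.3037  0.1894] grasp [ 0.5449 -0.1689  0.1898] gap 0.686 ff 49.1 F [ 0.5 -0.3 -1.5]
[[0.299, -0.816, 0.494], [-0.168, 0.465, 0.869], [-0.939, -0.343, 0.002]]
```

View pics/c4.png

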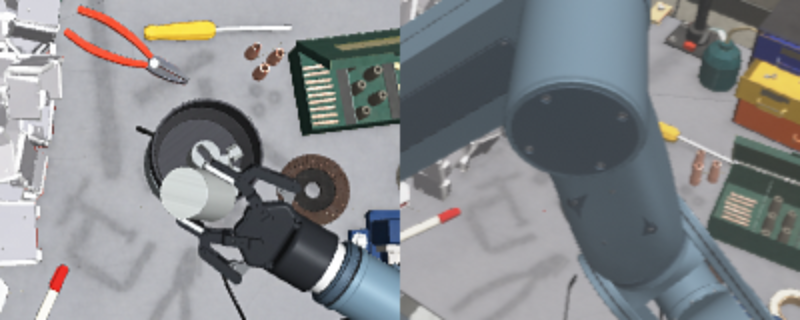

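The cup is inverted and spacers show in the trough beside the post at (230,155). The wrist force fell by about 1.5 N, roughly the seven spacers' weight. I'll lift, roll back and return to the cup's spot.

```bash
python3 -m handwheel '[{"linear":[-20,-7,0],"rotation":[0,0,0],"gripper":255},{"linear":[-56,-21,0],"rotation":[0,0,-7],"gripper":255},{"linear":[-56,-21,0],"rotation":[0,0,-14],"gripper":255},{"linear":[-56,-21,0],"rotation":[0,0,-21],"gripper":255},{"linear":[-56,-21,0],"rotation":[0,0,-28],"gripper":255},{"linear":[-56,-21,0],"rotation":[0,0,-35],"gripper":255},{"linear":[-56,-21,0],"rotation":[0,0,-42],"gripper":255},{"linear":[-56,-21,0],"rotation":[0,0,-49],"gripper":255},{"linear":[-56,-21,0],"rotation":[0,0,-56],"gripper":255},{"linear":[-56,-21,0],"rotation":[0,0,-63],"gripper":255},{"linear":[-56,-21,0],"rotation":[0,0,-70],"gripper":255},{"linear":[-56,-21,0],"rotation":[0,0,-77],"gripper":255}]'
python3 -m handwheel '[{"linear":[0,0,0],"rotation":[0,0,-7],"gripper":255},{"linear":[0,0,0],"rotation":[0,0,-14],"gripper":255},{"linear":[0,0,0],"rotation":[0,0,-21],"gripper":255},{"linear":[0,0,0],"rotation":[0,0,-28],"gripper":255},{"linear":[0,0,0],"rotation":[0,0,-35],"gripper":255},{"linear":[0,0,0],"rotation":[0,0,-42],"gripper":255},{"linear":[0,0,0],"rotation":[0,0,-49],"gripper":255},{"linear":[0,0,0],"rotation":[0,0,-56],"gripper":255},{"linear":[0,0,0],"rotation":[0,0,-63],"gripper":255},{"linear":[0,0,0],"rotation":[0,0,-70],"gripper":255},{"linear":[0,0,0],"rotation":[0,0,-77],"gripper":255},{"linear":[0,0,0],"rotation":[0,0,-83],"gripper":255}]'
python3 - <<'E'
from h import *
st()
Rg=np.array([[0.211,0.869,0.448],[0.374,-0.495,0.784],[0.903,0.002,-0.43]])
Rg=Rn.from_matrix(Rg).as_matrix()
plan([.3537,-.2414,.19],Rg,False)
E
```

```text
time_s: 10.12
ee_pos: [0.4688, -0.3041, 0.2492]
orientation: [[0.862, 0.113, 0.494], [-0.49, -0.062, 0.869], [0.129, -0.992, 0.002]]
force: [-0.3, -0.1, -0.2]
finger_gap: 0.688
finger_force: 49.1
time_s: 11.12
ee_pos: [0.4688, -0.3041, 0.2492]
orientation: [[-0.007, 0.869, 0.494], [0.001, -0.494, 0.869], [1.0, 0.007, 0.002]]
force: [0.2, -0.2, -1.3]
finger_gap: 0.69
finger_force: 49.1
t 11.12 q [-1.07  0.74  1.71  1.13  1.91 -0.96] tcp [ 0.4688 -0.3041  0.2492] grasp [ 0.5454 -0.1693  0.2495] gap 0.69 ff 49.1 F [ 0.2 -0.2 -1.3]
[[-0.007, 0.869, 0.494], [0.001, -0.494, 0.869], [1.0, 0.007, 0.002]]
lin [ -58.3 -131.4   -2.5] rot [ -0.  -25.6   0.3] rows 3.6
```

Back over the cup's original place. I'll look at the bowl from above before standing the cup down.

```bash
python3 -m handwheel '[{"linear":[-4,-15,0],"rotation":[0,-4,0],"gripper":255},{"linear":[-14,-45,-1],"rotation":[0,-10,0],"gripper":255},{"linear":[-28,-80,-2],"rotation":[0,-16,0],"gripper":255},{"linear":[-43,-110,-2],"rotation":[0,-22,0],"gripper":255},{"linear":[-54,-126,-2.5],"rotation":[0,-25.6,0],"gripper":255},{"linear":[-58.3,-131.4,-2.5],"rotation":[0,-25.6,0],"gripper":255},{"linear":[-58.3,-131.4,-2.5],"rotation":[0,-25.6,0],"gripper":255}]'
python3 - <<'E'
from h import *
st()
Rg=Rn.from_matrix(np.array([[0.211,0.869,0.448],[0.374,-0.495,0.784],[0.903,0.002,-0.43]])).as_matrix()
plan([.3537,-.2414,.1125],Rg,False)
f=r.grab_frame("top");a=f["color"][155:260,300:400,::-1];b=r.grab_frame("scene")["color"][190:295,280:380,::-1]
cv2.imwrite("pics/c5.png",cv2.resize(np.hstack([a,b]),(800,420),interpolation=cv2.INTER_CUBIC))
W=world(f);P=W[near(W,(.6011,-.191),.016,.1,.2)];print("cap z",np.percentile(P[:,2],[5,50,95,100]).round(4))
E
```

```text
time_s: 11.7
ee_pos: [0.353, -0.2407, 0.1909]
orientation: [[0.212, 0.869, 0.447], [0.372, -0.495, 0.785], [0.904, -0.0, -0.428]]
force: [0.6, -0.7, -0.8]
finger_gap: 0.686
finger_force: 49.1
t 11.7 q [-1.19  0.59  2.03  0.79  1.48 -1.17] tcp [ 0.353  -0.2407  0.1909] grasp [ 0.4223 -0.119   0.1246] gap 0.686 ff 49.1 F [ 0.6 -0.7 -0.8]
[[0.212, 0.869, 0.447], [0.372, -0.495, 0.785], [0.904, -0.0, -0.428]]
lin [-71.    1.   33.4] rot [-0.1 -0.1 -0.1] rows 1.9
cap z [0.1037 0.107  0.1095 0.1102]
```

View pics/c5.png

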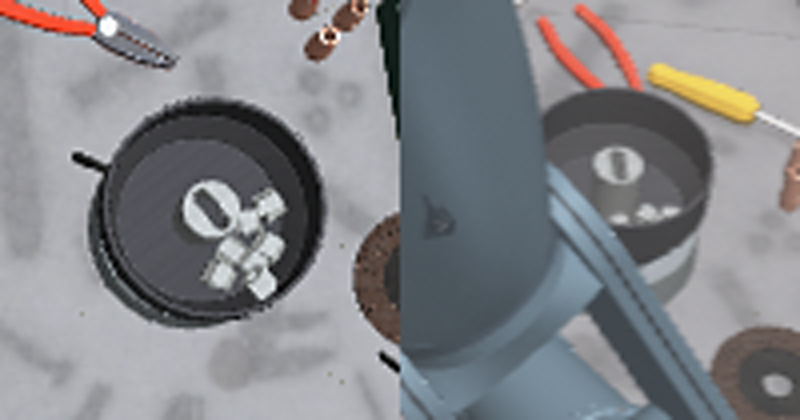

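Six or seven spacers lie in the trough right of and below the post, between (218,275) and (268,203), and the cap is clear. I'll stand the cup down, release it and back off.

```bash
python3 -m handwheel '[{"linear":[-15,1,7],"rotation":[0,0,0],"gripper":255},{"linear":[-40,1,19],"rotation":[0,0,0],"gripper":255},{"linear":[-58,1,27],"rotation":[0,0,0],"gripper":255},{"linear":[-65,1,30.5],"rotation":[0,0,0],"gripper":255},{"linear":[-68.5,1,32],"rotation":[0,0,0],"gripper":255},{"linear":[-70.5,1,33],"rotation":[0,0,0],"gripper":255},{"linear":[-71.2,1,33.4],"rotation":[0,0,0],"gripper":255},{"linear":[-71.2,1,33.4],"rotation":[0,0,0],"gripper":255}]'
python3 -m handwheel '[{"linear":[0,0,0],"rotation":[0,0,0],"gripper":200},{"linear":[0,0,0],"rotation":[0,0,0],"gripper":0},{"linear":[0,0,0],"rotation":[0,0,0],"gripper":0},{"linear":[0,0,0],"rotation":[0,0,0],"gripper":0},{"linear":[0,0,0],"rotation":[0,0,0],"gripper":0},{"linear":[0,0,0],"rotation":[0,0,0],"gripper":0},{"linear":[0,0,-10],"rotation":[0,0,0],"gripper":0},{"linear":[0,0,-30],"rotation":[0,0,0],"gripper":0},{"linear":[0,0,-60],"rotation":[0,0,0],"gripper":0},{"linear":[0,0,-90],"rotation":[0,0,0],"gripper":0},{"linear":[40,0,-100],"rotation":[0,0,0],"gripper":0},{"linear":[80,0,-110],"rotation":[0,0,0],"gripper":0}]'
python3 - <<'E'
from h import *
st()
f=r.grab_frame("top");W=world(f);a=f["color"][155:300,290:400,::-1]
cv2.imwrite("pics/c6.png",cv2.resize(a,(440,580),interpolation=cv2.INTER_CUBIC))
P=W[near(W,(.4227,-.1215),.05,.074,.084)];print(circ(P))
P=W[near(W,(.4227,-.1215),.02,-.01,.2)];print("inside z",np.percentile(P[:,2],[5,50,95]))
hx=np.radians(39); ang=hx
for sg in(90,-90):
    y=[np.cos(hx+np.radians(sg)),np.sin(hx+np.radians(sg)),0]; plan([.422,.298,.25],frame([0,0,-1],y))
E
```

```text
time_s: 12.47
ee_pos: [0.3544, -0.2424, 0.1127]
orientation: [[0.211, 0.869, 0.447], [0.375, -0.494, 0.785], [0.903, 0.001, -0.43]]
force: [-0.5, -0.4, -1.2]
finger_gap: 0.687
finger_force: 49.1
time_s: 13.47
ee_pos: [0.3209, -0.3007, 0.232]
orientation: [[0.215, 0.868, 0.448], [0.371, -0.497, 0.784], [0.903, -0.002, -0.429]]
force: [1.0, -0.1, 1.2]
finger_gap: 0.998
finger_force: 0.0
t 13.47 q [-1.3   0.54  1.93  0.7   1.63 -1.11] tcp [ 0.3209 -0.3007  0.232 ] grasp [ 0.3904 -0.1791  0.1656] gap 0.998 ff 0.0 F [ 1.  -0.1  1.2]
[[0.215, 0.868, 0.448], [0.371, -0.497, 0.784], [0.903, -0.002, -0.429]]
(array([ 0.42292674, -0.1209988 ]), np.float64(0.029861464431882607), 79)
inside z [-0.00032259  0.00234207  0.00531652]
lin [ 394.8 -207.8  441.7] rot [  86.1  -15.9 -136.1] rows 22.6
lin [ 394.8 -207.8  441.7] rot [-11.8 -63.9  19.2] rows 15.1
```

View pics/c6.png

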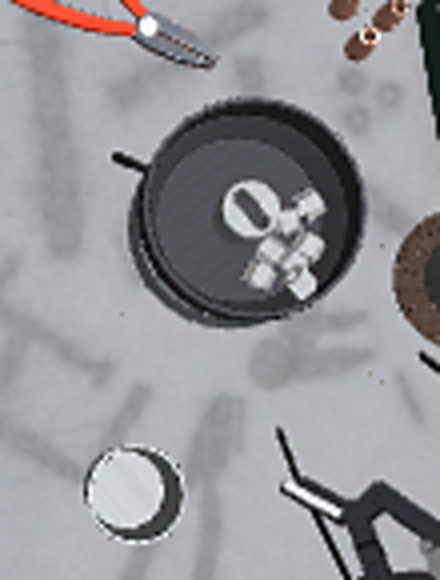

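The cup stands upright and empty at (130,490). The bowl at (250,210) holds all seven spacers, at (307,205), (290,222), (275,248), (310,247), (295,265), (262,275) and (303,285). Next is the lid.

```bash
python3 -m handwheel '[{"linear":[60,0,-20],"rotation":[0,0,0],"gripper":0},{"linear":[120,-20,10],"rotation":[-1,-6,2],"gripper":0},{"linear":[150,-40,60],"rotation":[-2,-12,4],"gripper":0},{"linear":[180,-60,100],"rotation":[-3,-18,5],"gripper":0},{"linear":[205,-78,140],"rotation":[-4.5,-24,7],"gripper":0},{"linear":[230,-95,175],"rotation":[-5.5,-30,9],"gripper":0},{"linear":[255,-110,210],"rotation":[-6.5,-36,11],"gripper":0},{"linear":[280,-126,245],"rotation":[-7.5,-42,12.5],"gripper":0},{"linear":[300,-142,280],"rotation":[-9,-48,14.5],"gripper":0},{"linear":[325,-160,315],"rotation":[-10,-54,16],"gripper":0},{"linear":[350,-175,350],"rotation":[-11,-60,18],"gripper":0},{"linear":[370,-190,385],"rotation":[-11.8,-63.9,19.2],"gripper":0}]'
cat > lid.py <<'E'
from h import *
def down(az): a=np.radians(az); return frame([0,0,-1],[np.cos(a),np.sin(a),0])
E
python3 -c "
from lid import *
st();plan([.422,.298,.16],down(-51));plan([.422,.298,.054],down(-51))"
```

```text
time_s: 14.52
ee_pos: [0.3818, 0.0695, 0.377]
orientation: [[0.759, 0.649, 0.042], [0.646, -0.76, 0.068], [0.076, -0.024, -0.997]]
force: [-0.3, -0.4, 0.1]
finger_gap: 0.997
finger_force: 0.0
t 14.52 q [-0.14 -0.04  1.95  0.08  1.2   0.69] tcp [0.3818 0.0695 0.377 ] grasp [0.3883 0.08   0.2225] gap 0.997 ff 0.0 F [-0.3 -0.4  0.1]
[[0.759, 0.649, 0.042], [0.646, -0.76, 0.068], [0.076, -0.024, -0.997]]
lin [ 173.5 -146.    78.9] rot [-1.5 -4.3  1.5] rows 5.8
lin [ 165.5 -143.4  184.6] rot [-1.5 -4.3  1.5] rows 6.9
```

```bash
python3 -m handwheel '[{"linear":[28,-24,13],"rotation":[-1.5,-4.3,1.5],"gripper":0},{"linear":[60,-50,27],"rotation":[-1.5,-4.3,1.5],"gripper":0},{"linear":[90,-75,41],"rotation":[-1.5,-4.3,1.5],"gripper":0},{"linear":[120,-101,55],"rotation":[-1.5,-4.3,1.5],"gripper":0},{"linear":[150,-126,69],"rotation":[-1.5,-4.3,1.5],"gripper":0},{"linear":[173.5,-146,79],"rotation":[-1.5,-4.3,1.5],"gripper":0},{"linear":[173.5,-146,79],"rotation":[-1.5,-4.3,1.5],"gripper":0},{"linear":[173.5,-146,79],"rotation":[-1.5,-4.3,1.5],"gripper":0}]'
python3 - <<'E'
from lid import *
st();plan([.422,.298,.054],down(-51))
f=r.grab_frame("scene");f2=r.grab_frame("top")
a=f2["color"][215:335,100:230,::-1];b=f["color"][140:260,110:240,::-1]
cv2.imwrite("pics/c7.png",cv2.resize(np.hstack([a,b]),(780,360),interpolation=cv2.INTER_CUBIC))
E
```

```text
time_s: 15.18
ee_pos: [0.4217, 0.2984, 0.3141]
orientation: [[0.774, 0.633, -0.002], [0.633, -0.774, 0.003], [0.0, -0.003, -1.0]]
force: [-0.2, -0.4, 0.2]
finger_gap: 1.003
finger_force: 0.0
t 15.18 q [0.4  0.28 1.74 0.   1.12 1.28] tcp [0.4217 0.2984 0.3141] grasp [0.4214 0.2988 0.1591] gap 1.003 ff 0.0 F [-0.2 -0.4  0.2]
[[0.774, 0.633, -0.002], [0.633, -0.774, 0.003], [0.0, -0.003, -1.0]]
lin [-1.000e-01  9.000e-01  1.051e+02] rot [-0.2 -0.   0.3] rows 2.5
```

View pics/c7.png

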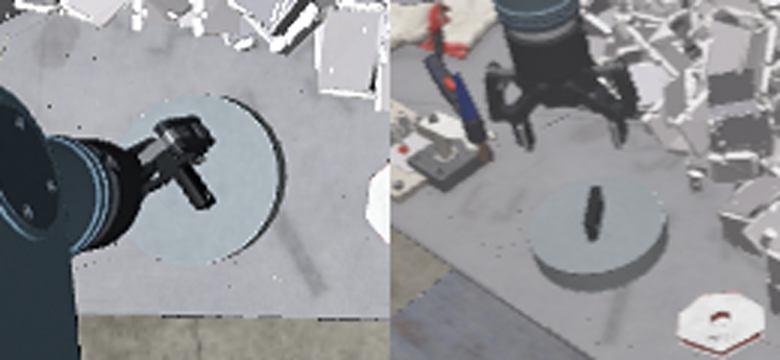

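The open fingers straddle the handle, at (595,212) in the scene half, and are aligned with it. I'll descend and grip.

```bash
python3 -m handwheel '[{"linear":[0,1,30],"rotation":[0,0,0],"gripper":0},{"linear":[0,1,65],"rotation":[0,0,0],"gripper":0},{"linear":[0,1,90],"rotation":[0,0,0],"gripper":60},{"linear":[0,1,100],"rotation":[0,0,0],"gripper":100},{"linear":[0,1,104],"rotation":[0,0,0],"gripper":150},{"linear":[0,1,104],"rotation":[0,0,0],"gripper":255},{"linear":[0,1,104],"rotation":[0,0,0],"gripper":255},{"linear":[0,1,104],"rotation":[0,0,0],"gripper":255},{"linear":[0,1,104],"rotation":[0,0,0],"gripper":255},{"linear":[0,1,104],"rotation":[0,0,0],"gripper":255},{"linear":[0,1,104],"rotation":[0,0,0],"gripper":255},{"linear":[0,1,104],"rotation":[0,0,0],"gripper":255}]' 60
python3 -m handwheel '[{"linear":[0,0,0],"rotation":[0,0,0],"gripper":255},{"linear":[0,0,-15],"rotation":[0,0,0],"gripper":255},{"linear":[0,0,-45],"rotation":[0,0,0],"gripper":255},{"linear":[0,0,-85],"rotation":[0,0,0],"gripper":255},{"linear":[0,0,-120],"rotation":[0,0,0],"gripper":255},{"linear":[0,0,-150],"rotation":[0,0,0],"gripper":255},{"linear":[0,0,-160],"rotation":[0,0,0],"gripper":255},{"linear":[0,0,-160],"rotation":[0,0,0],"gripper":255}]'
python3 - <<'E'
from lid import *
st();plan([.6011,-.191,.216],down(-51))
E
```

```text
time_s: 16.28
ee_pos: [0.4235, 0.2973, 0.2128]
orientation: [[0.776, 0.631, 0.004], [0.631, -0.776, 0.006], [0.006, -0.002, -1.0]]
force: [-0.6, -1.2, 7.1]
finger_gap: 0.128
finger_force: 59.9
time_s: 16.95
ee_pos: [0.4232, 0.2967, 0.3743]
orientation: [[0.776, 0.631, 0.007], [0.631, -0.776, 0.007], [0.01, -0.001, -1.0]]
force: [-0.2, -0.4, -2.0]
finger_gap: 0.125
finger_force: 58.8
t 16.95 q [0.39 0.22 1.66 0.   1.25 1.28] tcp [0.4232 0.2967 0.3743] grasp [0.4243 0.2978 0.2193] gap 0.125 ff 58.8 F [-0.2 -0.4 -2. ]
[[0.776, 0.631, 0.007], [0.631, -0.776, 0.007], [0.01, -0.001, -1.0]]
lin [-169.7  490.6    1.1] rot [-0.1 -0.6  0.1] rows 12.4
```

Run:
```python
from lid import *
W=world(dict(np.load("top0.npz")))
for x0,x1,y0,y1 in((.3,.5,-.1,.25),(.5,.58,-.1,.25),(.58,.7,-.1,.25)):
    k=(W[...,0]>x0)&(W[...,0]<x1)&(W[...,1]>y0)&(W[...,1]<y1);print(x0,W[k][:,2].max().round(3))
f=r.grab_frame("scene");W=world(f);P=W[near(W,(.4243,.2978),.1,.17,.205)];print(len(P),circ(P))
```

```text
0.3 0.104
0.5 0.147
0.58 0.164
1294 (array([0.41600453, 0.28900875]), np.float64(0.06293538030160245), 367)
```

```bash
python3 -m handwheel '[{"linear":[-10,12,-3],"rotation":[0,0,0],"gripper":255},{"linear":[-32,39,-3],"rotation":[0,0,0],"gripper":255},{"linear":[-57,70,-3],"rotation":[0,0,0],"gripper":255},{"linear":[-82,101,-3],"rotation":[0,0,0],"gripper":255},{"linear":[-107,132,-3],"rotation":[0,0,0],"gripper":255},{"linear":[-132,163,-3],"rotation":[0,0,0],"gripper":255},{"linear":[-157,194,-3],"rotation":[0,0,0],"gripper":255},{"linear":[-182,225,-3],"rotation":[0,0,0],"gripper":255},{"linear":[-207,256,-3],"rotation":[0,0,0],"gripper":255},{"linear":[-232,287,-3],"rotation":[0,0,0],"gripper":255},{"linear":[-257,318,-3],"rotation":[0,0,0],"gripper":255},{"linear":[-282,347,-3],"rotation":[0,0,0],"gripper":255}]'
python3 -c "
from lid import *
st();plan([.6011,-.191,.22],down(-51))"
```

```text
time_s: 18.0
ee_pos: [0.4216, -0.1525, 0.3693]
orientation: [[0.776, 0.63, -0.003], [0.63, -0.776, 0.007], [0.002, -0.007, -1.0]]
force: [0.2, 0.1, -1.8]
finger_gap: 0.129
finger_force: 58.8
t 18.0 q [-0.6   0.11  1.82  0.    1.23  0.29] tcp [ 0.4216 -0.1525  0.3693] grasp [ 0.4211 -0.1515  0.2143] gap 0.129 ff 58.8 F [ 0.2  0.1 -1.8]
[[0.776, 0.63, -0.003], [0.63, -0.776, 0.007], [0.002, -0.007, -1.0]]
lin [115.1 143.   -6.5] rot [-0.4 -0.1  0.1] rows 4.4
```

```bash
python3 -m handwheel '[{"linear":[8,10,-1],"rotation":[0,0,0],"gripper":255},{"linear":[30,37,-3],"rotation":[0,0,0],"gripper":255},{"linear":[55,68,-5],"rotation":[0,0,0],"gripper":255},{"linear":[80,99,-6],"rotation":[0,0,0],"gripper":255},{"linear":[102,126,-6],"rotation":[0,0,0],"gripper":255},{"linear":[113,140,-6],"rotation":[0,0,0],"gripper":255},{"linear":[115,143,-6],"rotation":[-0.4,0,0],"gripper":255},{"linear":[115,143,-6],"rotation":[-0.4,0,0],"gripper":255},{"linear":[115,143,-6],"rotation":[-0.4,0,0],"gripper":255}]'
python3 - <<'E'
from lid import *
st()
gz=r.get_state(); g=gz["ee_pos"]+.155*gz["orientation"][:,2]; pz=g[2]-.058+.031
out=[]
for n in("top","scene"):
    f=r.grab_frame(n);W=world(f);np.savez(n+"1.npz",**f)
    m=near(W,g,.085,pz-.008,pz+.008); print(n,"plate z",np.median(W[m][:,2]).round(4),"pred",pz.round(4))
    v,u=np.mgrid[:420,:560];d=np.stack([(u-f["cx"])/f["fx"],(v-f["cy"])/f["fy"],np.ones(u.shape)],-1)@f["R"];o=-f["R"].T@f["t"]
    Q=o+d*((pz-o[2])/d[...,2])[...,None]
    h=cv2.convexHull(max(cv2.findContours(m.astype(np.uint8),0,1)[0],key=cv2.contourArea))[:,0]
    P=Q[h[:,1],h[:,0]]; c,R,k=circ(P); print(c.round(4),R.round(4),k,len(P),"grasp",g.round(4))
    c0=f["color"][:,:,::-1].copy()
    u0,v0=map(int,proj(f,[.6,-.19,.15])); out.append(cv2.resize(c0[max(0,v0-60):v0+60,u0-65:u0+65],(390,360)))
cv2.imwrite("pics/c8.png",np.hstack(out))
E
```

```text
time_s: 18.75
ee_pos: [0.6011, -0.1889, 0.3753]
orientation: [[0.776, 0.631, 0.0], [0.631, -0.776, 0.001], [0.001, -0.001, -1.0]]
force: [-1.0, 0.4, -1.3]
finger_gap: 0.122
finger_force: 59.0
t 18.75 q [-0.48  0.42  1.37  0.    1.35  0.41] tcp [ 0.6011 -0.1889  0.3753] grasp [ 0.6011 -0.1887  0.2203] gap 0.122 ff 59.0 F [-1.   0.4 -1.3]
[[0.776, 0.631, 0.0], [0.631, -0.776, 0.001], [0.001, -0.001, -1.0]]
top plate z 0.1924 pred 0.1933
[ 0.6007 -0.1873] 0.0738 10 15 grasp [ 0.6011 -0.1887  0.2203]
scene plate z 0.1944 pred 0.1933
[ 0.5973 -0.189 ] 0.0772 25 25 grasp [ 0.6011 -0.1887  0.2203]
```

View pics/c8.png

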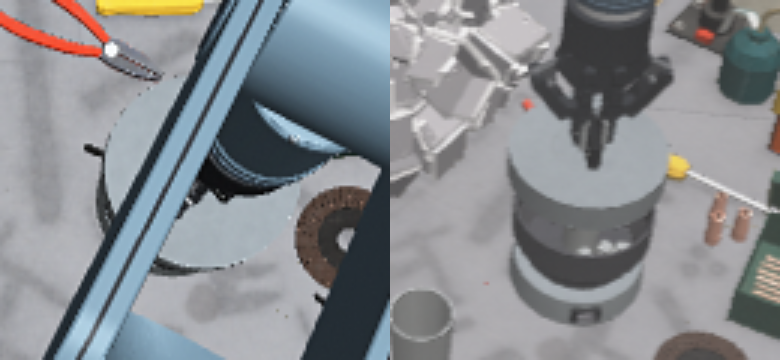

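The scene half shows the lid squarely above the bowl, with its plate at about (587,170). The top half is partly hidden by the arm. I'll measure the lid against the bowl with the same method for both.

Run:
```python
from lid import *
from scipy.optimize import least_squares
def ctr(f,c,z,R,tol):
    W=world(f);m=near(W,c,.095,z-tol,z+tol).astype(np.uint8)
    v,u=np.mgrid[:420,:560];d=np.stack([(u-f["cx"])/f["fx"],(v-f["cy"])/f["fy"],np.ones(u.shape)],-1)@f["R"];o=-f["R"].T@f["t"]
    Q=o+d*((z-o[2])/d[...,2])[...,None]
    P=np.concatenate([Q[k[:,0,1],k[:,0,0],:2] for k in cv2.findContours(m,0,cv2.CHAIN_APPROX_NONE)[0]])
    P=P[np.abs(np.hypot(*(P-c[:2]).T)-R)<.008]
    s=least_squares(lambda p:np.hypot(*(P-p).T)-R,c[:2],loss="soft_l1",f_scale=.001); return s.x.round(4),len(P)
for n in("top","scene"):
    f0=dict(np.load(n+"0.npz"));f1=dict(np.load(n+"1.npz"))
    for tol in(.005,.008):
        print(n,tol,"tum",ctr(f0,np.array([.601,-.191]),.12,.07,tol),"lid0",ctr(f0,np.array([.422,.298]),.031,.076,tol),"lid1",ctr(f1,np.array([.6,-.189]),.1933,.076,tol))
```

```text
top 0.005 tum (array([ 0.6021, -0.1904]), 305) lid0 (array([0.4245, 0.3008]), 161) lid1 (array([ 0.6036, -0.1879]), 126)
top 0.008 tum (array([ 0.602 , -0.1902]), 304) lid0 (array([0.4246, 0.3005]), 162) lid1 (array([ 0.6034, -0.1878]), 126)
scene 0.005 tum (array([ 0.5987, -0.1924]), 121) lid0 (array([0.4211, 0.2995]), 118) lid1 (array([ 0.5991, -0.1883]), 111)
scene 0.008 tum (array([ 0.5978, -0.1925]), 121) lid0 (array([0.4204, 0.2985]), 116) lid1 (array([ 0.5974, -0.189 ]), 112)
```

```bash
python3 -m handwheel '[{"linear":[-2.5,1.8,5],"rotation":[0,0,0],"gripper":255},{"linear":[-2.5,1.8,18],"rotation":[0,0,0],"gripper":255},{"linear":[-2.5,1.8,28],"rotation":[0,0,0],"gripper":255},{"linear":[-2.5,1.8,34],"rotation":[0,0,0],"gripper":255},{"linear":[-2.5,1.8,38],"rotation":[0,0,0],"gripper":255},{"linear":[-2.5,1.8,42],"rotation":[0,0,0],"gripper":255},{"linear":[-2.5,1.8,46],"rotation":[0,0,0],"gripper":255},{"linear":[-2.5,1.8,50],"rotation":[0,0,0],"gripper":255},{"linear":[-2.5,1.8,53],"rotation":[0,0,0],"gripper":255},{"linear":[-2.5,1.8,53],"rotation":[0,0,0],"gripper":255},{"linear":[-2.5,1.8,53],"rotation":[0,0,0],"gripper":255}]'
python3 -c "
from lid import *
st();plan([.6003,-.1918,.151],down(-51))"
python3 -m handwheel '[{"linear":[0,0,2],"rotation":[0,0,0],"gripper":255},{"linear":[0,0,4],"rotation":[0,0,0],"gripper":255},{"linear":[0,0,6],"rotation":[0,0,0],"gripper":255},{"linear":[0,0,7],"rotation":[0,0,0],"gripper":255},{"linear":[0,0,7],"rotation":[0,0,0],"gripper":255}]'
python3 -c "
from lid import *
st();plan([.6003,-.1918,.151],down(-51))"
```

```text
time_s: 19.77
ee_pos: [0.6015, -0.1923, 0.3247]
orientation: [[0.776, 0.631, 0.004], [0.631, -0.776, -0.001], [0.003, 0.003, -1.0]]
force: [-1.3, 0.4, -2.0]
finger_gap: 0.126
finger_force: 59.1
t 19.77 q [-0.49  0.46  1.44  0.    1.24  0.4 ] tcp [ 0.6015 -0.1923  0.3247] grasp [ 0.6022 -0.1924  0.1697] gap 0.126 ff 59.1 F [-1.3  0.4 -2. ]
[[0.776, 0.631, 0.004], [0.631, -0.776, -0.001], [0.003, 0.003, -1.0]]
lin [-0.7 -1.2 18.6] rot [ 0.2 -0.2  0.1] rows 0.4
time_s: 20.18
ee_pos: [0.6014, -0.1923, 0.3174]
orientation: [[0.776, 0.631, 0.004], [0.631, -0.776, -0.001], [0.003, 0.003, -1.0]]
force: [-0.2, -0.3, -2.3]
finger_gap: 0.126
finger_force: 59.1
t 20.18 q [-0.49  0.47  1.45  0.    1.22  0.4 ] tcp [ 0.6014 -0.1923  0.3174] grasp [ 0.6021 -0.1924  0.1624] gap 0.126 ff 59.1 F [-0.2 -0.3 -2.3]
[[0.776, 0.631, 0.004], [0.631, -0.776, -0.001], [0.003, 0.003, -1.0]]
lin [-0.6 -1.1 11.4] rot [ 0.2 -0.2  0.1] rows 0.3
```

```bash
python3 -m handwheel '[{"linear":[-0.5,-0.7,2],"rotation":[0,0,0],"gripper":255},{"linear":[-0.5,-0.7,4],"rotation":[0,0,0],"gripper":255},{"linear":[-0.5,-0.7,5],"rotation":[0,0,0],"gripper":255},{"linear":[-0.5,-0.7,5],"rotation":[0,0,0],"gripper":255}]'
python3 -c "
from lid import *
st()"
```

```text
time_s: 20.52
ee_pos: [0.6006, -0.1921, 0.3124]
orientation: [[0.776, 0.631, 0.004], [0.631, -0.776, -0.001], [0.003, 0.003, -1.0]]
force: [0.1, 0.6, -2.8]
finger_gap: 0.126
finger_force: 59.1
t 20.52 q [-0.49  0.47  1.46  0.    1.21  0.4 ] tcp [ 0.6006 -0.1921  0.3124] grasp [ 0.6013 -0.1922  0.1574] gap 0.126 ff 59.1 F [ 0.1  0.6 -2.8]
[[0.776, 0.631, 0.004], [0.631, -0.776, -0.001], [0.003, 0.003, -1.0]]
```

No contact yet, with the T-bar about 5 mm into the slot. Carrying on down.

```bash
python3 -m handwheel '[{"linear":[0,0,2],"rotation":[0,0,0],"gripper":255},{"linear":[0,0,4],"rotation":[0,0,0],"gripper":255},{"linear":[0,0,5.5],"rotation":[0,0,0],"gripper":255},{"linear":[0,0,6.5],"rotation":[0,0,0],"gripper":255},{"linear":[0,0,7],"rotation":[0,0,0],"gripper":255},{"linear":[0,0,7],"rotation":[0,0,0],"gripper":255}]'
python3 -c "
from lid import *
st()"
```

```text
time_s: 21.02
ee_pos: [0.6007, -0.1921, 0.306]
orientation: [[0.776, 0.631, 0.005], [0.631, -0.776, -0.001], [0.003, 0.004, -1.0]]
force: [-1.2, -0.4, 0.4]
finger_gap: 0.121
finger_force: 59.4
t 21.02 q [-0.49  0.48  1.46  0.    1.2   0.4 ] tcp [ 0.6007 -0.1921  0.306 ] grasp [ 0.6015 -0.1923  0.151 ] gap 0.121 ff 59.4 F [-1.2 -0.4  0.4]
[[0.776, 0.631, 0.005], [0.631, -0.776, -0.001], [0.003, 0.004, -1.0]]
```

Seated: the grasp point is at 0.151 m with light contact. I'll turn it clockwise, which is positive about the downward tool z.

```bash
python3 -m handwheel '[{"linear":[0,0,0.5],"rotation":[0,0,4],"gripper":255},{"linear":[0,0,0.5],"rotation":[0,0,11],"gripper":255},{"linear":[0,0,0.5],"rotation":[0,0,18],"gripper":255},{"linear":[0,0,0.5],"rotation":[0,0,25],"gripper":255},{"linear":[0,0,0.5],"rotation":[0,0,32],"gripper":255},{"linear":[0,0,0.5],"rotation":[0,0,39],"gripper":255},{"linear":[0,0,0.5],"rotation":[0,0,46],"gripper":255},{"linear":[0,0,0.5],"rotation":[0,0,53],"gripper":255},{"linear":[0,0,0.5],"rotation":[0,0,60],"gripper":255},{"linear":[0,0,0.5],"rotation":[0,0,67],"gripper":255},{"linear":[0,0,0.5],"rotation":[0,0,74],"gripper":255},{"linear":[0,0,0.5],"rotation":[0,0,79],"gripper":255}]'
python3 -c "
from lid import *
st();print(r.get_state()['torque'])"
python3 -m handwheel '[{"linear":[0,0,0],"rotation":[0,0,4],"gripper":255},{"linear":[0,0,0],"rotation":[0,0,8],"gripper":255},{"linear":[0,0,0],"rotation":[0,0,10],"gripper":255},{"linear":[0,0,0],"rotation":[0,0,12],"gripper":255},{"linear":[0,0,0],"rotation":[0,0,12],"gripper":255},{"linear":[0,0,0],"rotation":[0,0,12],"gripper":255}]'
python3 -c "
from lid import *
st();print(r.get_state()['torque'])"
```

```text
time_s: 22.02
ee_pos: [0.6016, -0.1903, 0.3061]
orientation: [[0.764, -0.645, 0.007], [-0.645, -0.764, 0.002], [0.004, -0.006, -1.0]]
force: [3.4, 8.3, 4.4]
finger_gap: 0.125
finger_force: 59.9
t 22.02 q [-0.48  0.48  1.47  0.01  1.2   1.79] tcp [ 0.6016 -0.1903  0.3061] grasp [ 0.6027 -0.19    0.1511] gap 0.125 ff 59.9 F [3.4 8.3 4.4]
[[0.764, -0.645, 0.007], [-0.645, -0.764, 0.002], [0.004, -0.006, -1.0]]
[ 1.38551887 -0.4489446   0.33337705]
time_s: 22.52
ee_pos: [0.6013, -0.1904, 0.3061]
orientation: [[0.618, -0.787, 0.007], [-0.787, -0.618, 0.002], [0.003, -0.006, -1.0]]
force: [1.3, 5.8, 3.6]
finger_gap: 0.123
finger_force: 59.9
t 22.52 q [-0.48  0.48  1.47  0.    1.2   1.99] tcp [ 0.6013 -0.1904  0.3061] grasp [ 0.6023 -0.1902  0.1512] gap 0.123 ff 59.9 F [1.3 5.8 3.6]
[[0.618, -0.787, 0.007], [-0.787, -0.618, 0.002], [0.003, -0.006, -1.0]]
[ 1.10590373 -0.07503502  0.12510446]
```

```bash
python3 -m handwheel '[{"linear":[0,0,0],"rotation":[0,0,2],"gripper":255},{"linear":[0,0,0],"rotation":[0,0,4],"gripper":255},{"linear":[0,0,0],"rotation":[0,0,4],"gripper":255},{"linear":[0,0,0],"rotation":[0,0,4],"gripper":255}]'
python3 -c "
from lid import *
st();print(r.get_state()['torque'])"
```

```text
time_s: 22.85
ee_pos: [0.6013, -0.1904, 0.3062]
orientation: [[0.562, -0.827, 0.007], [-0.827, -0.562, 0.001], [0.003, -0.006, -1.0]]
force: [0.8, 7.0, 3.3]
finger_gap: 0.124
finger_force: 59.9
t 22.85 q [-0.48  0.48  1.47  0.    1.2   2.06] tcp [ 0.6013 -0.1904  0.3062] grasp [ 0.6024 -0.1901  0.1512] gap 0.124 ff 59.9 F [0.8 7.  3.3]
[[0.562, -0.827, 0.007], [-0.827, -0.562, 0.001], [0.003, -0.006, -1.0]]
[ 1.08527274 -0.10406592  0.31771424]
```

```bash
python3 -m handwheel '[{"linear":[0,0,0],"rotation":[0,0,2],"gripper":255},{"linear":[0,0,0],"rotation":[0,0,4],"gripper":255},{"linear":[0,0,0],"rotation":[0,0,4],"gripper":255},{"linear":[0,0,0],"rotation":[0,0,4],"gripper":255}]'
python3 - <<'E'
from lid import *
st();print(r.get_state()['torque'])
f=r.grab_frame("scene");np.savez("scene2.npz",**f)
u,v=map(int,proj(f,[.6,-.19,.14]));cv2.imwrite("pics/c9.png",cv2.resize(f["color"][v-50:v+50,u-50:u+50,::-1],(500,500),interpolation=cv2.INTER_CUBIC))
E
```

```text
time_s: 23.18
ee_pos: [0.6014, -0.1903, 0.3062]
orientation: [[0.503, -0.864, 0.007], [-0.864, -0.503, 0.001], [0.002, -0.006, -1.0]]
force: [1.5, 8.2, 3.2]
finger_gap: 0.122
finger_force: 60.5
t 23.18 q [-0.48  0.48  1.47  0.    1.2   2.13] tcp [ 0.6014 -0.1903  0.3062] grasp [ 0.6024 -0.1901  0.1512] gap 0.122 ff 60.5 F [1.5 8.2 3.2]
[[0.503, -0.864, 0.007], [-0.864, -0.503, 0.001], [0.002, -0.006, -1.0]]
[ 1.08184235 -0.13263273  0.73936779]
```

View pics/c9.png

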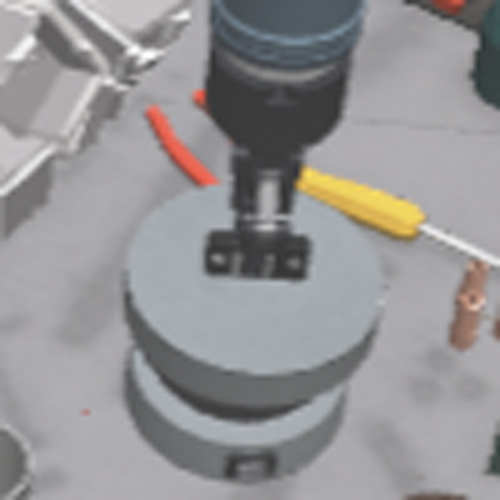

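The lid sits flat on the bowl with the handle turned across at (258,255), and the yaw moment has risen to 0.74 N m, so it is at the stop. I'll release and retreat.

```bash
python3 -m handwheel '[{"linear":[0,0,0],"rotation":[0,0,-2],"gripper":255},{"linear":[0,0,0],"rotation":[0,0,-2],"gripper":200},{"linear":[0,0,0],"rotation":[0,0,-2],"gripper":100},{"linear":[0,0,0],"rotation":[0,0,-2],"gripper":100},{"linear":[0,0,0],"rotation":[0,0,-2],"gripper":100},{"linear":[0,0,0],"rotation":[0,0,-2],"gripper":100},{"linear":[0,0,-10],"rotation":[0,0,-2],"gripper":100},{"linear":[0,0,-35],"rotation":[0,0,-2],"gripper":100},{"linear":[0,0,-70],"rotation":[0,0,-2],"gripper":100},{"linear":[0,0,-110],"rotation":[0,0,-2],"gripper":100},{"linear":[0,0,-130],"rotation":[0,0,-2],"gripper":100},{"linear":[0,0,-130],"rotation":[0,0,-2],"gripper":100}]'
python3 - <<'E'
from lid import *
st()
f=r.grab_frame("scene");W=world(f)
m=near(W,(.6,-.191),.085,.118,.13);P=W[m];A=np.c_[P[:,:2],np.ones(len(P))];k=near(W,(.6,-.191),.06,.117,.131);P=W[k];A=np.c_[P[:,:2]-[.6,-.191],np.ones(len(P))]
print("plane",np.linalg.lstsq(A,P[:,2],rcond=None)[0].round(4),len(P))
v,u=np.mgrid[:420,:560];d=np.stack([(u-f["cx"])/f["fx"],(v-f["cy"])/f["fy"],np.ones(u.shape)],-1)@f["R"];o=-f["R"].T@f["t"]
Q=(o+d*((.153-o[2])/d[...,2])[...,None])[...,:2];g=f["color"].mean(2)
k=(np.hypot(*(Q-[.6,-.191]).transpose(2,0,1))<.04)&(g<75);P=Q[k];e,V=np.linalg.eigh(np.cov(P.T));print("handle",P.mean(0).round(4),np.sqrt(e).round(4),np.degrees(np.arctan(V[1,1]/V[0,1])).round(1))
P=W[near(W,(.6,-.191),.05,.135,.16)];e,V=np.linalg.eigh(np.cov(P[:,:2].T));print("depth handle",P.mean(0).round(4),np.sqrt(e).round(4),np.degrees(np.arctan(V[1,1]/V[0,1])).round(1))
a=r.grab_frame("top")["color"][130:340,270:440,::-1];u0,v0=map(int,proj(f,[.6,-.19,.14]));b=f["color"][v0-105:v0+105,u0-85:u0+85,::-1]
cv2.imwrite("pics/c10.png",cv2.resize(np.hstack([a,b]),(800,494),interpolation=cv2.INTER_CUBIC))
E
```

```text
time_s: 24.23
ee_pos: [0.6008, -0.1924, 0.4429]
orientation: [[0.531, -0.847, 0.015], [-0.847, -0.531, -0.007], [0.014, -0.009, -1.0]]
force: [0.1, -0.9, 1.2]
finger_gap: 0.606
finger_force: 0.0
t 24.23 q [-0.49  0.38  1.27  0.    1.47  2.09] tcp [ 0.6008 -0.1924  0.4429] grasp [ 0.6031 -0.1934  0.2879] gap 0.606 ff 0.0 F [ 0.1 -0.9  1.2]
[[0.531, -0.847, 0.015], [-0.847, -0.531, -0.007], [0.014, -0.009, -1.0]]
plane [-0.0005 -0.0012  0.1243] 814
handle [ 0.5904 -0.1962] [0.0091 0.0159] -49.6
depth handle [ 0.5978 -0.1947  0.1474] [0.003  0.0175] -54.5
```

View pics/c10.png

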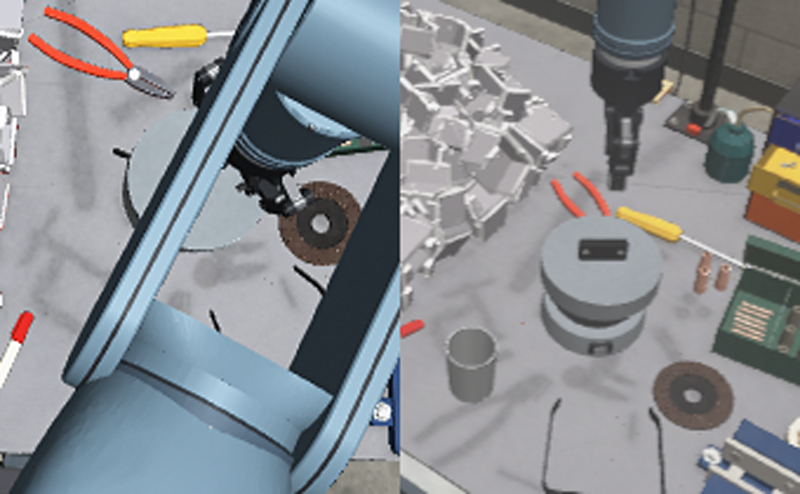

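The scene half shows the lid flat on the rim at (600,265), with its handle turned about 92°. The cup stands upright at (472,365) and the glasses, disc and pliers are in place. The plate measures level at 0.124 m. Handing in.

```bash
python3 -c "
from station import r
print(r.sign_off())"
```

```text
the job is handed in; nothing more can be done
None
```

I poured all seven spacers into the trough, stood the empty cup upright where it had been, and put the lid level on the rim, turned about 92° clockwise to its stop. I handed the job in at about 24 s; no verdict came back.

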